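# Release an air tube from its push-fit fitting

## Task

Take the short steel tube out of the push-fit air fitting: press the fitting's release ring gently all the way down and, with the ring still held down, draw the tube straight up and out without forcing it. Then stand the tube, bead end down, in the hole of the tube stand and let go, leaving the other things on the desk where they are.

Things in the scene. Friction and masses are not known exactly. Their poses are not given: they have to be found in the camera images.
- fitting: Air fitting fixed to the desk; origin at the centre of its underside, at desk height; z up is the tube's axis. Dark steel foot plate 100x74 mm (along its x, y), 6 mm thick, under an aluminium block 58x58 mm with its top 40 mm above the desk; a brass plug sticks out 9 mm on both x sides at 23 mm height. Fingers pushing it or its ring with over 30 N, or the tube forced in it with over 20 N, damage it.
- ring_zone (a point): Point on the fitting's axis 58.5 mm above the desk: only the middle of where the ring's top may be. Grey release ring above the block: 43 mm outside, 25 mm bore, flat top. Its top when up is 53.5 to 63.5 mm above the desk, differing from run to run: feel for it. It goes 8 mm down a spring (3 N starts it, 10 N reaches the stop) and springs back; past the stop force climbs by 10 N per mm.
- catches (a point): Point on the axis in the fitting, 27 mm above the desk: catches over the tube's bead. The tube rises 4 mm freely, then they hold it unless the ring is at least 3 mm down. Fingertips astride the tube can press the ring to its stop, close on the tube there and lift: the ring follows them up while the bead gets past. Begun over 1 mm short of the stop, this may catch again.
- tube_mid (a point): Centre of the loose steel tube, half-way along it; z is its axis, up. Straight, rigid, 14 mm diameter, 85 mm long, about 60 g, flat top. A bead (19 mm diameter, 3 mm high) lies 7.5 to 10.5 mm above its lower end. At the start it stands upright in the fitting, lower end 10 mm and top 95 mm above the desk, so 31 to 41 mm stand out above the ring.
- stand_hole (a point): Centre of the mouth of the hole in the tube stand, which is fixed to the desk; z up. Grey block 60x60 mm on a black 84x84 mm foot, top 45 mm above the desk; round upright hole of 24 mm diameter, 33 mm deep (floor 12 mm above the desk).
- attenuator: Bystander: loose pale ribbed metal cylinder standing upright, 21 mm diameter, 62 mm high; origin at its underside.
- solder_tin: Bystander: loose round flat red-lidded tin, 64 mm diameter, 24 mm high; origin at its underside.
- adapter: Bystander: loose small pale metal connector standing upright, 22 mm wide, 35 mm high; origin at its underside.

How it is judged:
By the outcome, as a careful person would: the job done as asked, in the order asked, and still so for the second after the job is handed in, with the robot touching nothing.
It also fails if it takes over 48 s, if anything falls off the work surface, if the arm or the gripper's body presses on something with over 40 N, if the wrist force passes 120 N, or if a joint passes its speed limit or range.

## Robot

A 7-joint arm with a two-finger parallel gripper is mounted at the origin on the work surface; the furniture and walls round the work are solid. World frame = base frame: x ahead of the robot, y to its left, z up, the work surface at z = 0. Lengths are in m, angles in degrees, forces in N, time in s.
With the tool pointing down it reaches from about 0.425 to 0.875 m from the base axis. Payload 4.7 kg.
Tool frame: the origin (TCP) lies at the very end of the fingers, on their centre line; the grasp point (between the pads) lies 19 mm behind it (env.grasp_offset is the distance from the TCP to the grasp point, in m); z points along the fingers, y is the line along which they close (so a half turn about z gives the same grasp; the last joint's range is limited). The gripper opens to 87 mm and grips with 3 to 60 N. Pads are 19 mm wide; open, the fingers measure 117 mm over their backs; the gripper's body (75 mm by 190 mm) begins 51 mm behind the grasp point.
Start: joints at [-75.396, 18.392, -4.016, 83.108, 1.295, 78.541, -3.26], TCP at [0.155, 0.631, 0.223] pointing down, gripper open.
Joint ranges: [-163.93, 163.93], [-17.29, 119.83], [-79.2, 71.16], [3.27, 140.29], [-89.18, 269.18], [5.43, 117.66], [-154.24, 154.24]. Speed limits (degrees/s): [147.25, 147.25, 180, 180, 180, 180, 180].

## Interface

Orientations are given as [roll, pitch, yaw] about the fixed x, y, z axes, in that order (R = Rz(yaw) Ry(pitch) Rx(roll)).
In Python, from cell import env gives the robot as it stands. The module is installed in compiled form; this text tells all that it offers.
- The arm moves only by the tool drive_tool, never from a script. Its argument "moves" is one flat list of numbers, 5 for each row, row after row: the shift along the tool's x, y, z in units of 40 mm (1.0 is 40 mm), then the turn about the tool's z in units of 10 degrees (1.0 is 10 degrees), then the finger opening in mm, from 0 to 87. A call has 1 to 5 rows; each row is the pose to reach, as a shift and turn from the pose commanded when the call began, along the tool's axes at that moment; what a row does not reach only later rows make up. A row lasts 1/8 s, in which the tool goes at most 62.5 mm and 10.7 degrees, less where a joint would pass 70% of its speed; a pose out of reach is approached as far as the arm can. A call with a gripper value outside its range is refused whole. The fingers move at their own pace and stop on an object; "squeeze" is the grip in N (left out, the last holds). Time passes only in rows, so rows that repeat a pose let the fingers close. It gives the time, the measured TCP pose, the force, the opening and the grip force at its end, in the units of the state.
- env.get_obs(): the state, without advancing time (a new reading comes with each control period).
- env.read_camera(name): name is "scene" or "side" or "wrist"; returns (picture, depth): 480x640x3 uint8, red, green, blue; 480x640 float32, m along the optical axis (not along the pixel's ray), 0 where there is no reading.
- env.camera_model(name): a dict with "K" (3x3 intrinsics, pixels), "rvec" (rotation vector, rad) and "tvec" (3), from world to camera coordinates, as OpenCV has them; the wrist camera has in their place "tool_from_camera" (4x4, takes a point from camera to tool coordinates, whose origin is the TCP and whose axes are the flange's). Camera axes: x right, y down, z forward; pixel columns grow to the right and rows downward; lengths in m; the calibration is good to about 2 mm. A picture is of the moment at which its call begins: read the wrist's pose just before it. camera_model takes no time and is no camera call.
- env.sign_off(): hands the job in; it is judged then, once.
The state is a dict: "time_s": time; "qpos": joint angles; "joint_velocities": joint speeds; "effort": joint torques, N m; "tool_pos": TCP position; "tool_rot": TCP orientation; "force": force on the tool from outside, world axes, zero at the start; "wrist_torque": the same for the moment, N m; "grip_width": finger opening in m; "grasp_force": force on a finger pad.
Only numpy, scipy, OpenCV 4.12 (cv2) and the standard library are available. Lean on these libraries where they do the work, as an engineer would, in place of code of your own. Each camera call takes 0.05 s, during which the arm holds its last target. There are 200 camera calls.

## Working session

There is one attempt and no reset: what is moved stays moved. The work goes in short steps, Python scripts to look and compute and a tool call to move; the robot and the scene stay as the last step left them, time stands still between calls to the robot, and variables do not carry over. Pictures are saved under pics/ and viewed, at most 10 in all, crops included, and the job is handed in when it is done.

Besides the shell and the picture viewer there is one more tool, called after "Request:" as name(argument=value, ...), one argument or row to a line, values as JSON. drive_tool: Moves the arm, as the interface text tells. Its arguments: {"type":"object","properties":{"moves":{"type":"array","items":{"type":"number"}},"squeeze":{"type":"number"}},"required":["moves"]}

```bash
mkdir -p pics
cat > h.py <<'E'
import numpy as np, cv2
from cell import env
from scipy.spatial.transform import Rotation as R
def snap(n):
    o=env.get_obs(); im,d=env.read_camera(n); m=env.camera_model(n); K=np.array(m["K"])
    if n=="wrist":
        T=np.array(m["tool_from_camera"]); W=np.eye(4); W[:3,:3]=R.from_euler('xyz',o["tool_rot"],degrees=True).as_matrix(); W[:3,3]=o["tool_pos"]; C=W@T
    else:
        Rm=cv2.Rodrigues(np.array(m["rvec"],float))[0]; C=np.eye(4); C[:3,:3]=Rm.T; C[:3,3]=-Rm.T@np.array(m["tvec"],float).ravel()
    return im,d,K,C
def cloud(d,K,C):
    v,u=np.indices(d.shape); P=np.stack([(u-K[0,2])/K[0,0]*d,(v-K[1,2])/K[1,1]*d,d],-1)
    return P@C[:3,:3].T+C[:3,3]
def ray(u,v,z,K,C):
    r=C[:3,:3]@np.array([(u-K[0,2])/K[0,0],(v-K[1,2])/K[1,1],1]); return C[:3,3]+r*(z-C[2,3])/r[2]
E
python3 - <<'E'
from h import *
o=env.get_obs(); print({k:np.round(v,3) for k,v in o.items()}, env.grasp_offset)
for n in("scene","side","wrist"):
    im,d,K,C=snap(n); np.savez(f"{n}0.npz",im=im,d=d,K=K,C=C); cv2.imwrite(f"pics/{n}0.png",im[...,::-1]); print(n,C.round(3).tolist(),(d>0).mean())
E
```

```text
{'time_s': np.float64(0.0), 'qpos': array([-75.397,  18.439,  -4.015,  83.175,   1.294,  78.54 ,  -3.261]), 'joint_velocities': array([-0.05 , -0.017,  0.037,  0.024, -0.077,  0.14 , -0.02 ]), 'effort': array([ 1.0000e-03, -4.9131e+01, -4.0300e-01, -3.1252e+01, -6.4000e-02,
        4.4000e-02,  0.0000e+00]), 'tool_pos': array([0.155, 0.631, 0.221]), 'tool_rot': array([-1.79891e+02,  5.00000e-03,  1.66205e+02]), 'force': array([ 0.189, -0.088,  0.599]), 'wrist_torque': array([ 0.002, -0.   ,  0.026]), 'grasp_force': np.float64(0.0), 'grip_width': np.float64(0.087)} 0.0187
scene [[-0.811, -0.387, 0.439, 0.228], [-0.585, 0.554, -0.592, 0.553], [-0.014, -0.737, -0.676, 0.648], [0.0, 0.0, 0.0, 1.0]] 0.9960123697916666
side [[1.0, 0.025, -0.015, 0.598], [0.028, -0.673, 0.739, -0.711], [0.008, -0.74, -0.673, 0.747], [0.0, 0.0, 0.0, 1.0]] 0.99607421875
wrist [[0.238, 0.93, 0.281, 0.077], [0.971, -0.227, -0.071, 0.65], [-0.002, 0.289, -0.957, 0.383], [0.0, 0.0, 0.0, 1.0]] 0.9959798177083333
```

View pics/scene0.png

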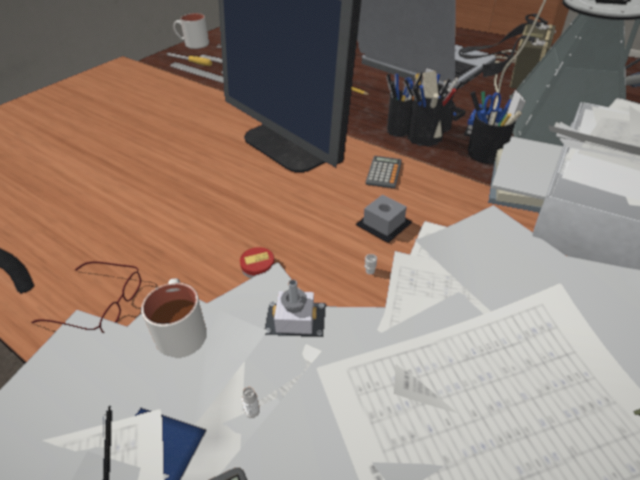

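View pics/side0.png

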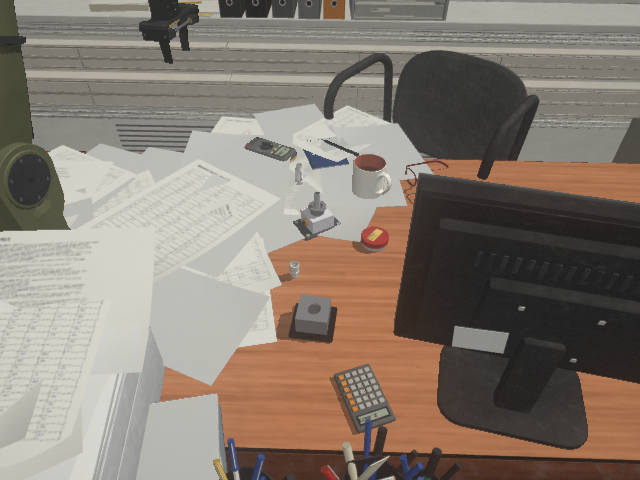

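The scene view shows the fitting with its tube top near (293,284) and the stand hole near (384,208). In the side view, the tube top is near (317,194) and the hole near (314,309). The monitor stands beyond the stand in x.

Run:
```python
from h import *
L={}
for n,pts in dict(scene=dict(tube=(293,284),stand=(384,208)),side=dict(tube=(317,194),stand=(314,309))).items():
    z=np.load(n+"0.npz"); im,d,K,C=[z[k] for k in("im","d","K","C")]; P=cloud(d,K,C)
    for k,(u,v) in pts.items():
        print(n,k,ray(u,v,.095 if k=="tube" else .045,K,C).round(4),P[v,u].round(4))
    # block top planes by depth
    for nm,c,lo,hi in(("stand",(.62,-.02),.041,.049),("block",(.0,0),.036,.044),("tube",0,.085,.1)):
        ref=ray(*pts["stand" if nm=="stand" else "tube"],.045 if nm=="stand" else .095,K,C)
        m=(np.hypot(P[...,0]-ref[0],P[...,1]-ref[1])<(.05 if nm!="tube" else .02))&(P[...,2]>lo)&(P[...,2]<hi)
        q=P[m][:,:2].astype(np.float32)
        if len(q)>5:
            print(n,nm,len(q),cv2.minAreaRect(q*1000), P[m].mean(0).round(4))
    ok=(P[...,2]>.1)&(P[...,2]<.6)&(P[...,0]>.3)&(P[...,0]<1.1)&(abs(P[...,1])<.4)
    print("tall",P[ok].min(0),P[ok].max(0))
    v,u=(150,340) if n=="scene" else (175,430); print("monitor edge",P[v,u])
    # crops x3
    b=dict(scene=(220,170,440),side=(240,140,420))[n]
    c=im[b[1]:b[1]+200,b[0]:b[0]+200]; cv2.imwrite(f"pics/{n}0c.png",cv2.resize(c[...,::-1],(600,600),interpolation=cv2.INTER_CUBIC))
```

```text
scene tube [0.56   0.1767 0.095 ] [0.5595 0.1773 0.0959]
scene stand [ 0.5676 -0.1185  0.045 ] [ 0.5749 -0.133   0.0319]
scene stand 583 ((567.7899169921875, -120.7873306274414), (64.81151580810547, 62.55225372314453), 84.33161163330078) [ 0.5663 -0.1204  0.0448]
scene block 640 ((563.63330078125, 173.75570678710938), (57.88029098510742, 62.030155181884766), 32.44651794433594) [0.5572 0.1812 0.04  ]
scene tube 83 ((563.3436279296875, 174.1171417236328), (13.476741790771484, 15.173463821411133), 29.74761199951172) [0.5622 0.1758 0.0928]
tall [ 0.30000018 -0.39966612  0.10000251] [ 1.09992772 -0.16382429  0.38655696]
monitor edge [ 0.71352711 -0.17828914  0.09456805]
side tube [0.5643 0.1661 0.095 ] [0.5643 0.1677 0.0938]
side stand [ 0.5698 -0.127   0.045 ] [ 0.569  -0.1099  0.0244]
side stand 705 ((567.5455322265625, -124.19902038574219), (63.138648986816406, 60.14952850341797), 83.8555679321289) [ 0.5675 -0.1255  0.0435]
side block 247 ((563.886474609375, 171.25839233398438), (59.272605895996094, 62.59403610229492), 33.33021926879883) [0.5631 0.1616 0.0387]
side tube 31 ((562.4166870117188, 171.50765991210938), (13.04134464263916, 12.065363883972168), 52.227203369140625) [0.5633 0.17   0.0912]
tall [ 0.30000743 -0.39990375  0.1000051 ] [1.06990638 0.39929093 0.40603508]
monitor edge [ 0.72038936 -0.20410176  0.40357044]
```

Request:
drive_tool(
  moves=[-6,-4.1,0,0,40,-6,-4.1,0,0,40,-6,-4.1,0,0,40,-6,-4.1,0,0,40,-6,-4.1,0,0,40],
  squeeze=20,
)

```text
time_s: 0.78
tool_pos: [0.3514, 0.4117, 0.2226]
tool_rot: [-180.0, 0.0, 166.0]
force: [0.2, 1.1, -0.3]
grip_width: 0.0453
grasp_force: 0.0
```

Request:
drive_tool(
  moves=[-6.6,-4.5,0,0,30,-6.6,-4.5,0,0,30,-6.6,-4.5,0,0,30,-6.6,-4.5,0,0,30,-6.6,-4.5,0,0,30],
)

```text
time_s: 1.4
tool_pos: [0.5587, 0.1807, 0.2226]
tool_rot: [180.0, 0.0, 166.2]
force: [-0.5, -0.0, 0.4]
grip_width: 0.0301
grasp_force: 0.0
```

Request:
drive_tool(
  moves=[0,-0.2,0,0,30,0,-0.2,0,0,30],
)

```text
time_s: 1.65
tool_pos: [0.5554, 0.1742, 0.2222]
tool_rot: [180.0, -0.1, 166.1]
force: [0.1, 0.3, -0.5]
grip_width: 0.0301
grasp_force: 0.0
```

Run:
```python
from h import *
o=env.get_obs(); print(o["tool_pos"],o["tool_rot"],o["force"])
im,d,K,C=snap("wrist"); P=cloud(d,K,C); cv2.imwrite("pics/w1.png",im[...,::-1])
np.savez("w1.npz",im=im,d=d,K=K,C=C)
near=np.hypot(P[...,0]-.5635,P[...,1]-.1735)<.045
for lo,hi in((.036,.043),(.05,.066),(.091,.1)):
    q=P[near&(P[...,2]>lo)&(P[...,2]<hi)]; 
    if len(q)>5: print(lo,len(q),cv2.minAreaRect((q[:,:2]*1000).astype(np.float32)),np.median(q[:,2]))
h,e=np.histogram(P[near][:,2],bins=np.arange(.036,.1,.002)); print(list(zip(e.round(3),h)))
for x,y,z in((.5635,.1735,.095),):
    c=np.linalg.inv(C)@[x,y,z,1]; print(K@c[:3]/c[2])
```

```text
[0.55540992 0.17417989 0.22219846] [ 1.79997743e+02 -6.30536007e-02  1.66135497e+02] [ 0.07690954  0.31168478 -0.45693911]
0.036 2337 ((564.0174560546875, 173.7064208984375), (58.52674865722656, 58.45130920410156), 32.71501159667969) 0.03936036864396414
0.05 1244 ((563.6276245117188, 173.81402587890625), (41.72883987426758, 41.66240310668945), 86.89277648925781) 0.05875051491049932
0.091 257 ((563.5521850585938, 173.662353515625), (13.415594100952148, 13.204814910888672), 37.653621673583984) 0.09458855776539482
[(np.float64(0.036), np.int64(131)), (np.float64(0.038), np.int64(1773)), (np.float64(0.04), np.int64(428)), (np.float64(0.042), np.int64(12)), (np.float64(0.044), np.int64(16)), (np.float64(0.046), np.int64(14)), (np.float64(0.048), np.int64(15)), (np.float64(0.05), np.int64(18)), (np.float64(0.052), np.int64(19)), (np.float64(0.054), np.int64(51)), (np.float64(0.056), np.int64(240)), (np.float64(0.058), np.int64(826)), (np.float64(0.06), np.int64(71)), (np.float64(0.062), np.int64(9)), (np.float64(0.064), np.int64(10)), (np.float64(0.066), np.int64(10)), (np.float64(0.068), np.int64(10)), (np.float64(0.07), np.int64(11)), (np.float64(0.072), np.int64(10)), (np.float64(0.074), np.int64(11)), (np.float64(0.076), np.int64(10)), (np.float64(0.078), np.int64(10)), (np.float64(0.08), np.int64(9)), (np.float64(0.082), np.int64(17)), (np.float64(0.084), np.int64(11)), (np.float64(0.086), np.int64(12)), (np.float64(0.088), np.int64(10)), (np.float64(0.09), np.int64(12)), (np.float64(0.092), np.int64(50)), (np.float64(0.094), np.int64(197)), (np.float64(0.096), np.int64(6))]
[319.48608546 238.60099388   1.        ]
```

View pics/w1.png

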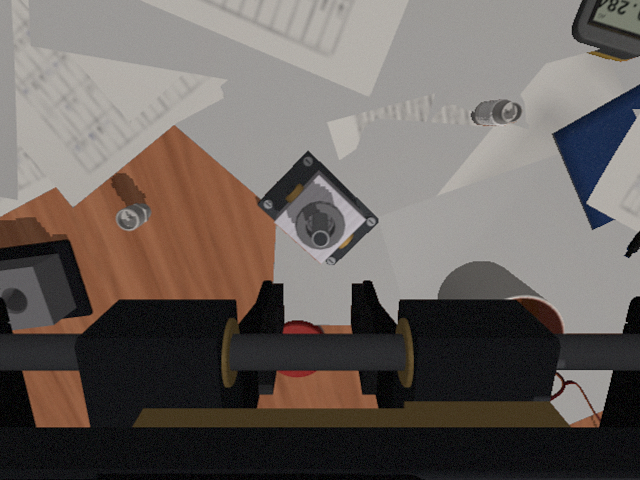

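The wrist view shows the tube top at (320,238) inside the ring, the adapter at (130,215) and the stand on the left at (15,300). The mug rim, near (510,300), is close to the right finger, so I'll check its clearance.

Run:
```python
from h import *
A=[]
for n in("scene","side"):
    z=np.load(n+"0.npz"); A.append(cloud(z["d"],z["K"],z["C"]).reshape(-1,3))
P=np.concatenate(A)
c=np.array([.5636,.1737]); q=P[:,:2]-c; t=np.radians(166.1); X=q@[np.cos(t),np.sin(t)]; Y=q@[np.sin(t),-np.cos(t)]
m=(abs(X)<.13)&(abs(Y)<.2)&(P[:,2]>.045)&(P[:,2]<.3)&(np.hypot(*q.T)>.04)
print(m.sum()); print(np.c_[X,Y,P[:,2]][m][::max(1,m.sum()//25)].round(3))
```

```text
4030
[[-0.129  0.131  0.082]
 [-0.104  0.125  0.085]
 [-0.117  0.137  0.073]
 [-0.094  0.124  0.077]
 [-0.071  0.125  0.09 ]
 [-0.093  0.124  0.063]
 [-0.105  0.138  0.056]
 [-0.112  0.157  0.056]
 [-0.122  0.182  0.06 ]
 [-0.059  0.135  0.077]
 [-0.05   0.155  0.093]
 [-0.086  0.158  0.055]
 [-0.049  0.17   0.093]
 [-0.048  0.161  0.08 ]
 [-0.054  0.142  0.05 ]
 [-0.05   0.175  0.074]
 [-0.052  0.181  0.067]
 [-0.062  0.193  0.055]
 [ 0.097  0.142  0.06 ]
 [ 0.096  0.157  0.045]
 [-0.059  0.183  0.075]
 [-0.121  0.179  0.077]
 [ 0.084  0.145  0.046]
 [-0.048  0.157  0.048]
 [-0.067  0.126  0.056]
 [-0.106  0.127  0.045]]
```

Request:
drive_tool(
  moves=[-0.2,0.04,1.5,0,30,-0.2,0.04,1.5,0,30,-0.2,0.04,1.5,0,30,-0.2,0.04,1.5,0,30],
)

```text
time_s: 2.2
tool_pos: [0.565, 0.1753, 0.165]
tool_rot: [179.9, 0.2, 166.3]
force: [0.3, 0.2, 0.8]
grip_width: 0.0301
grasp_force: 0.0
```

Request:
drive_tool(
  moves=[0.02,-0.04,1,0,30,0.02,-0.04,2,0,30,0.02,-0.04,2,0,30,0.02,-0.04,2,0,30],
)

```text
time_s: 2.7
tool_pos: [0.5644, 0.1733, 0.085]
tool_rot: [179.9, 0.2, 166.2]
force: [0.5, -0.4, 0.6]
grip_width: 0.0299
grasp_force: 0.0
```

Run:
```python
from h import *
o=env.get_obs(); print(o["tool_pos"],o["tool_rot"],o["force"])
im,d,K,C=snap("wrist"); P=cloud(d,K,C); cv2.imwrite("pics/w2.png",im[...,::-1])
near=np.hypot(P[...,0]-.5635,P[...,1]-.1735)<.02
q=P[near&(P[...,2]>.091)&(P[...,2]<.1)]
if len(q)>5: print(len(q),cv2.minAreaRect((q[:,:2]*1000).astype(np.float32)))
o=env.get_obs(); print(o["tool_pos"])
```

```text
[0.56438774 0.17330415 0.08496731] [1.79878382e+02 1.59708792e-01 1.66207099e+02] [ 0.46281482 -0.40632422  0.61519342]
1104 ((563.9290161132812, 173.3917236328125), (35.500370025634766, 20.32430648803711), 76.5811767578125)
[0.56466709 0.17342102 0.08526586]
```

View pics/w2.png

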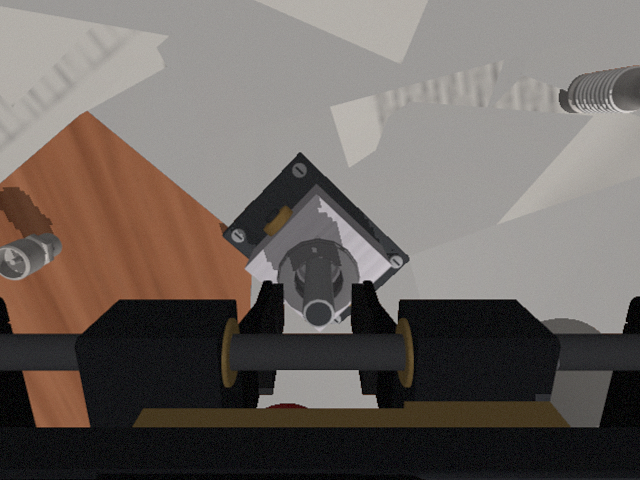

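The tube is centred between the fingers at (318,310). I'll go down to just above the ring and feel for it.

Request:
drive_tool(
  moves=[-0.01,0,0.2,0,26,-0.01,0,0.4,0,26,-0.01,0,0.5,0,26,-0.01,0,0.5,0,26],
)

```text
time_s: 3.25
tool_pos: [0.5629, 0.1725, 0.062]
tool_rot: [-180.0, -0.0, 166.2]
force: [0.5, 0.2, -0.8]
grip_width: 0.0261
grasp_force: 0.0
```

Request:
drive_tool(
  moves=[0,0,0.025,0,26,0,0,0.05,0,26,0,0,0.075,0,26,0,0,0.075,0,26],
)

```text
time_s: 3.75
tool_pos: [0.5634, 0.1727, 0.0599]
tool_rot: [180.0, 0.0, 166.2]
force: [-1.5, 0.2, 2.2]
grip_width: 0.026
grasp_force: 1.1
```

Request:
drive_tool(
  moves=[0,0,0.025,0,26,0,0,0.05,0,26,0,0,0.05,0,26],
)

```text
time_s: 4.12
tool_pos: [0.5634, 0.1727, 0.0578]
tool_rot: [180.0, 0.0, 166.2]
force: [-0.8, -1.5, 2.4]
grip_width: 0.0258
grasp_force: 2.1
```

Request:
drive_tool(
  moves=[0,0,0.025,0,26,0,0,0.05,0,26,0,0,0.05,0,26],
)

```text
time_s: 4.5
tool_pos: [0.5634, 0.1727, 0.0559]
tool_rot: [180.0, 0.0, 166.2]
force: [-0.6, -0.9, 4.8]
grip_width: 0.026
grasp_force: 2.9
```

Request:
drive_tool(
  moves=[0,0,0.025,0,26,0,0,0.05,0,26,0,0,0.075,0,26,0,0,0.075,0,26],
)

```text
time_s: 5.0
tool_pos: [0.5635, 0.1727, 0.0533]
tool_rot: [180.0, 0.0, 166.2]
force: [-2.0, -0.8, 9.3]
grip_width: 0.026
grasp_force: 4.1
```

Request:
drive_tool(
  moves=[0,0,0.025,0,26,0,0,0.025,0,26],
)

```text
time_s: 5.25
tool_pos: [0.5635, 0.1727, 0.0524]
tool_rot: [180.0, 0.0, 166.2]
force: [-2.6, -0.3, 8.8]
grip_width: 0.0259
grasp_force: 4.5
```

Request:
drive_tool(
  moves=[0,0,0.025,0,26,0,0,0.025,0,26],
)

```text
time_s: 5.5
tool_pos: [0.5635, 0.1727, 0.0518]
tool_rot: [180.0, 0.0, 166.2]
force: [-3.7, -1.3, 10.2]
grip_width: 0.0261
grasp_force: 5.5
```

Request:
drive_tool(
  moves=[0,0,0.025,0,26,0,0,0.025,0,26],
)

```text
time_s: 5.75
tool_pos: [0.5635, 0.1727, 0.0514]
tool_rot: [180.0, 0.0, 166.2]
force: [-6.1, -1.3, 15.3]
grip_width: 0.0258
grasp_force: 7.2
```

Request:
drive_tool(
  moves=[0,0,0,0,26,0,0,0,0,26],
)

```text
time_s: 6.0
tool_pos: [0.5636, 0.1727, 0.0514]
tool_rot: [180.0, 0.0, 166.2]
force: [-4.4, -2.0, 15.0]
grip_width: 0.0262
grasp_force: 7.2
```

At the stop (15 N). I'll close on the tube here.

Request:
drive_tool(
  moves=[0,0,0,0,18,0,0,0,0,10,0,0,0,0,10,0,0,0,0,10],
  squeeze=12,
)

```text
time_s: 6.5
tool_pos: [0.5642, 0.1713, 0.0513]
tool_rot: [-180.0, 0.1, 166.1]
force: [-2.7, -3.6, 13.8]
grip_width: 0.014
grasp_force: 13.4
```

Request:
drive_tool(
  moves=[0,-0.03,0,0,10,0,-0.03,-0.05,0,10,0,-0.03,-0.1,0,10,0,-0.03,-0.1,0,10],
  squeeze=15,
)

```text
time_s: 7.0
tool_pos: [0.564, 0.1712, 0.0542]
tool_rot: [180.0, 0.1, 166.2]
force: [1.3, -0.4, 5.5]
grip_width: 0.0134
grasp_force: 15.7
```

Request:
drive_tool(
  moves=[0,0,-0.04,0,10,0,0,-0.08,0,10,0,0,-0.08,0,10],
)

```text
time_s: 7.38
tool_pos: [0.5637, 0.1718, 0.0569]
tool_rot: [180.0, 0.1, 166.2]
force: [4.4, 0.2, 1.4]
grip_width: 0.0135
grasp_force: 15.5
```

Request:
drive_tool(
  moves=[0,0,-0.04,0,10,0,0,-0.08,0,10,0,0,-0.08,0,10],
)

```text
time_s: 7.75
tool_pos: [0.5627, 0.1724, 0.0598]
tool_rot: [180.0, -0.0, 166.2]
force: [4.0, 3.5, -3.5]
grip_width: 0.0135
grasp_force: 15.0
```

Request:
drive_tool(
  moves=[0,0,-0.05,0,10,0,0,-0.1,0,10,0,0,-0.15,0,10,0,0,-0.15,0,10],
)

```text
time_s: 8.25
tool_pos: [0.5628, 0.1719, 0.0662]
tool_rot: [180.0, -0.0, 166.2]
force: [2.7, 3.6, -0.8]
grip_width: 0.0137
grasp_force: 15.0
```

Run:
```python
from h import *
o=env.get_obs(); print(o["tool_pos"],o["force"],o["wrist_torque"])
for n in("side","scene"):
    im,d,K,C=snap(n); P=cloud(d,K,C)
    near=np.hypot(P[...,0]-.5636,P[...,1]-.1725)<.007
    print(n,np.sort(P[near][:,2])[::40].round(3))
    if n=="side": cv2.imwrite("pics/s3.png",cv2.resize(im[130:250,240:400,::-1],(800,600),interpolation=cv2.INTER_CUBIC))
```

```text
[0.56276454 0.17189661 0.06623374] [ 2.66345072  3.59216941 -0.80105673] [ 0.91006501 -0.69771704  0.00105892]
side [0.053]
scene [0.048]
```

View pics/s3.png

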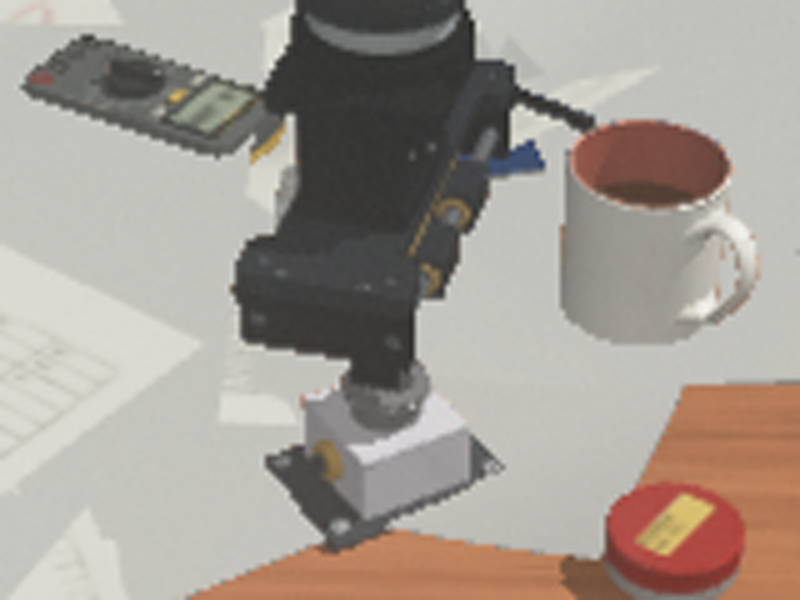

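The fingers are above the ring with the tube hidden behind them, and the lift force is low. I'll ease the side load and keep lifting.

Request:
drive_tool(
  moves=[-0.02,0.03,-0.1,0,10,-0.02,0.03,-0.2,0,10,-0.02,0.03,-0.35,0,10,-0.02,0.03,-0.5,0,10,-0.02,0.03,-0.5,0,10],
)

```text
time_s: 8.98
tool_pos: [0.5644, 0.1722, 0.0868]
tool_rot: [180.0, 0.0, 166.2]
force: [0.6, 0.8, -0.6]
grip_width: 0.0132
grasp_force: 15.0
```

Request:
drive_tool(
  moves=[0,0,-0.2,0,10,0,0,-0.4,0,10,0,0,-0.6,0,10,0,0,-0.6,0,10],
)

```text
time_s: 9.48
tool_pos: [0.5647, 0.1727, 0.1111]
tool_rot: [179.9, 0.1, 166.2]
force: [0.3, -0.5, -0.6]
grip_width: 0.0136
grasp_force: 15.0
```

Request:
drive_tool(
  moves=[0,0,-0.5,0,10,0,0,-1,0,10,0,0,-1.2,0,10,0,0,-1.2,0,10],
)

```text
time_s: 9.98
tool_pos: [0.5642, 0.1725, 0.1581]
tool_rot: [180.0, 0.0, 166.2]
force: [0.2, 0.3, -0.7]
grip_width: 0.0134
grasp_force: 15.0
```

Run:
```python
from h import *
o=env.get_obs(); p=o["tool_pos"]; print(p,o["tool_rot"],o["grip_width"])
for n in("side","scene"):
    im,d,K,C=snap(n); P=cloud(d,K,C)
    m=(np.hypot(P[...,0]-p[0],P[...,1]-p[1])<.02)&(P[...,2]>.07)&(P[...,2]<p[2]-.003)
    q=P[m]; print(n,len(q))
    for z in np.arange(.08,p[2],.006):
        s=q[abs(q[:,2]-z)<.003]
        if len(s): print(round(z,3),len(s),s.min(0)[:2].round(4),s.max(0)[:2].round(4))
    c=np.linalg.inv(C)@[*p,1]; u,v,_=(K@c[:3]/c[2]).astype(int)
    cv2.imwrite(f"pics/{n}4.png",cv2.resize(im[v-60:v+60,u-60:u+60,::-1],(480,480),interpolation=cv2.INTER_CUBIC)) 
a=[cv2.imread(f"pics/{n}4.png") for n in("side","scene")]; a=[cv2.resize(x,(400,400)) for x in a]; cv2.imwrite("pics/both4.png",np.hstack(a))
```

```text
[0.56418872 0.17252848 0.15814648] [1.79971952e+02 2.99912561e-02 1.66207803e+02] 0.013402404877206934
side 83
0.116 8 [0.5576 0.1637] [0.5687 0.1687]
0.122 11 [0.5553 0.1632] [0.5689 0.17  ]
0.128 20 [0.5552 0.1621] [0.571  0.1722]
0.134 15 [0.5576 0.1621] [0.5687 0.17  ]
0.14 13 [0.5576 0.1629] [0.5687 0.1699]
0.146 12 [0.5577 0.1631] [0.5688 0.1688]
0.152 4 [0.5601 0.1639] [0.5748 0.181 ]
scene 171
0.116 10 [0.5566 0.1719] [0.5646 0.1788]
0.122 13 [0.5556 0.1679] [0.566  0.1793]
0.128 55 [0.554  0.1642] [0.5725 0.1817]
0.134 26 [0.5561 0.1701] [0.5645 0.18  ]
0.14 32 [0.5561 0.1671] [0.5674 0.1792]
0.146 21 [0.5557 0.169 ] [0.5646 0.1801]
0.152 14 [0.5559 0.1716] [0.5598 0.1793]
```

View pics/both4.png

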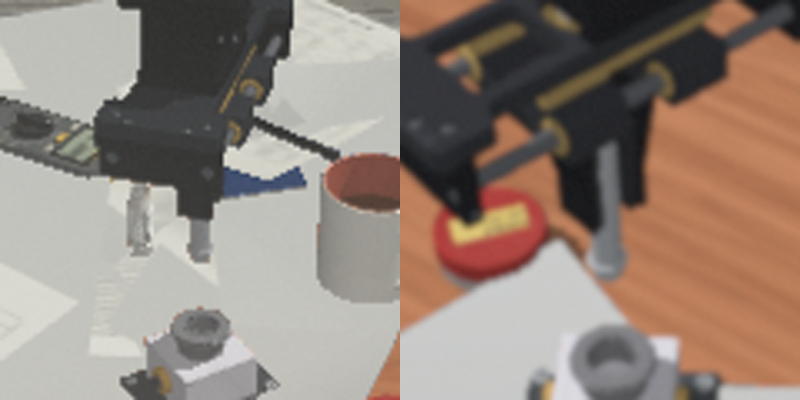

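The tube is out and held upright with its bead end down. Next I'll carry it near the stand and look again.

Request:
drive_tool(
  moves=[-0.3,-1.2,0,0,10,-0.7,-2.5,0,0,10,-1.1,-3.8,0,0,10,-1.4,-5.1,0,0,10,-1.6,-6.1,0,0,10],
)

```text
time_s: 10.7
tool_pos: [0.5671, -0.0826, 0.1571]
tool_rot: [-179.9, -0.1, 166.1]
force: [0.9, 0.0, 0.1]
grip_width: 0.0137
grasp_force: 15.0
```

Request:
drive_tool(
  moves=[0,0,0,0,10,0,0,0,0,10,0,0,0,0,10],
)

```text
time_s: 11.08
tool_pos: [0.568, -0.0779, 0.1575]
tool_rot: [180.0, -0.0, 166.4]
force: [-0.5, 0.3, -1.2]
grip_width: 0.0134
grasp_force: 15.0
```

Run:
```python
from h import *
o=env.get_obs(); print(o["tool_pos"],o["tool_rot"],o["force"])
im,d,K,C=snap("wrist"); P=cloud(d,K,C); cv2.imwrite("pics/w5.png",im[...,::-1])
near=np.hypot(P[...,0]-.5675,P[...,1]+.1225)<.05
q=P[near&(P[...,2]>.041)&(P[...,2]<.049)]; print(len(q),cv2.minAreaRect((q[:,:2]*1000).astype(np.float32)),np.median(q[:,2]))
g=(np.hypot(P[...,0]-.5675,P[...,1]+.1225)<.022)&(P[...,2]<.040)
print(g.sum()); v,u=np.nonzero(g); (cu,cv),(w,h),a=cv2.fitEllipse(cv2.convexHull(np.c_[u,v].astype(np.float32)).reshape(-1,1,2)); print(cu,cv,w,h,ray(cu,cv,.045,K,C))
```

```text
[ 0.56800526 -0.0778985   0.15746458] [ 1.79972932e+02 -4.82519059e-02  1.66354421e+02] [-0.53789683  0.32780204 -1.21184881]
5750 ((567.8134155273438, -123.16670989990234), (60.3281135559082, 60.829063415527344), 83.7223892211914) 0.04433951105897657
759
257.7001953125 245.76890563964844 29.49791145324707 32.452579498291016 [ 0.56652565 -0.12221138  0.045     ]
```

View pics/w5.png

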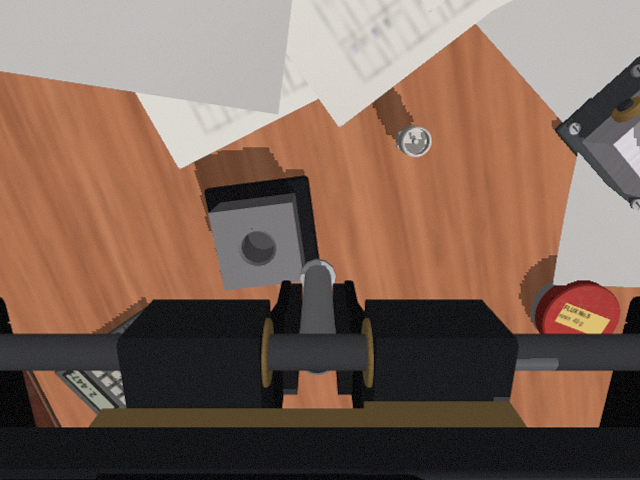

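The stand hole is at (258,247) and the tube's bead at (317,272). I'll work out the bead's offset from the TCP and the shift needed.

Run:
```python
from h import *
o=env.get_obs(); p=o["tool_pos"]
im,d,K,C=snap("wrist"); P=cloud(d,K,C)
m=(np.hypot(P[...,0]-p[0],P[...,1]-p[1])<.02)&(P[...,2]>.1)&(P[...,2]<.1325)
q=P[m]; print(len(q),q.min(0),q.max(0)); 
b=q[(q[:,2]>.122)&(q[:,2]<.132)]; c=b.mean(0); v,u=np.nonzero(m); print(u.min(),u.max(),v.min(),v.max(),b.min(0),b.max(0))
# axis: bead column centre, and foremost(camera side) surface
Ti=R.from_euler('xyz',o["tool_rot"],degrees=True).as_matrix().T
t=(q-p)@Ti.T*1000; print("tool mm",t.min(0),t.max(0))
print("shift units",Ti@(np.array([.5673,-.1227,p[2]])-p)/.04, p)
```

```text
426 [ 0.55818998 -0.08733313  0.11617032] [ 0.57399989 -0.06886008  0.13245432]
300 335 258 285 [ 0.55818998 -0.08733313  0.1226129 ] [ 0.57399989 -0.06886008  0.13193896]
tool mm [-4.33729784 -9.48885499 25.15097367] [ 9.8040224   8.88325894 41.43464655]
shift units [-2.44625205e-01 -1.09048220e+00 -5.22945418e-04] [ 0.56807755 -0.07800342  0.15760043]
```

Request:
drive_tool(
  moves=[-0.12,-0.6,0,0,10,-0.25,-1.09,0,0,10,-0.25,-1.09,0.5,0,10,-0.25,-1.09,1,0,10,-0.25,-1.09,1.4,0,10],
)

```text
time_s: 11.8
tool_pos: [0.5673, -0.1236, 0.1011]
tool_rot: [180.0, -0.0, 166.3]
force: [0.9, -0.4, -0.9]
grip_width: 0.0136
grasp_force: 15.0
```

Request:
drive_tool(
  moves=[0,0,0,0,10,0,0,0,0,10,0,0,0,0,10],
)

```text
time_s: 12.18
tool_pos: [0.568, -0.1246, 0.1029]
tool_rot: [180.0, 0.1, 166.2]
force: [0.8, 0.6, 0.3]
grip_width: 0.0137
grasp_force: 15.0
```

Run:
```python
from h import *
o=env.get_obs(); p=o["tool_pos"]; print(p,o["tool_rot"])
Ti=R.from_euler('xyz',o["tool_rot"],degrees=True).as_matrix().T
print("shift",Ti@(np.array([.5673,-.1227,.0535])-p)/.04)
im,d,K,C=snap("wrist"); P=cloud(d,K,C)
q=P[(np.hypot(P[...,0]-.5675,P[...,1]+.1225)<.05)&(P[...,2]>.041)&(P[...,2]<.047)]; print(len(q),cv2.minAreaRect((q[:,:2]*1000).astype(np.float32)))
cv2.imwrite("pics/w6.png",cv2.resize(im[180:380,180:460,::-1],(700,500),interpolation=cv2.INTER_CUBIC))
```

```text
[ 0.56801837 -0.12455519  0.10289978] [1.79978647e+02 9.52952891e-02 1.66212145e+02]
shift [0.03054945 0.0403028  1.23496043]
6664 ((567.7650146484375, -123.10216522216797), (60.17937088012695, 60.8648796081543), 83.8848876953125)
```

View pics/w6.png

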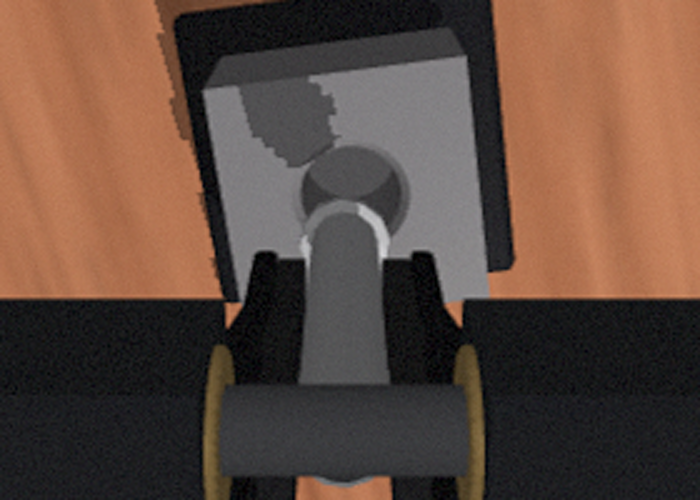

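The bead at column 345 is about 2 mm left of the hole centre at column 354. I'll correct that and lower the tube.

Request:
drive_tool(
  moves=[0.02,0.04,0.1,0,10,0.02,0.04,0.3,0,10,0.02,0.04,0.5,0,10,0.02,0.04,0.65,0,10,0.02,0.04,0.65,0,10],
)

```text
time_s: 12.85
tool_pos: [0.5664, -0.1227, 0.0751]
tool_rot: [-180.0, -0.1, 166.2]
force: [-0.5, -0.2, -1.2]
grip_width: 0.0135
grasp_force: 15.0
```

Request:
drive_tool(
  moves=[0,0,0.15,0,10,0,0,0.3,0,10,0,0,0.45,0,10,0,0,0.45,0,10],
)

```text
time_s: 13.35
tool_pos: [0.5664, -0.1226, 0.0573]
tool_rot: [-180.0, -0.1, 166.2]
force: [0.2, 0.1, -1.1]
grip_width: 0.0135
grasp_force: 15.0
```

Request:
drive_tool(
  moves=[0,0,0.03,0,10,0,0,0.06,0,10,0,0,0.085,0,10,0,0,0.085,0,10],
)

```text
time_s: 13.85
tool_pos: [0.5669, -0.1227, 0.0546]
tool_rot: [180.0, 0.0, 166.2]
force: [0.1, -0.3, -0.8]
grip_width: 0.0135
grasp_force: 15.0
```

Request:
drive_tool(
  moves=[0,0,0.02,0,10,0,0,0.02,0,10],
)

```text
time_s: 14.1
tool_pos: [0.5669, -0.1228, 0.0537]
tool_rot: [180.0, -0.0, 166.2]
force: [-0.4, 0.5, -0.2]
grip_width: 0.0137
grasp_force: 15.0
```

Request:
drive_tool(
  moves=[0,0,0.02,0,10,0,0,0.02,0,10],
)

```text
time_s: 14.35
tool_pos: [0.5671, -0.1228, 0.0534]
tool_rot: [180.0, 0.0, 166.2]
force: [-0.7, -0.3, 2.7]
grip_width: 0.0134
grasp_force: 15.0
```

Contact with the hole floor, so I'll release.

Request:
drive_tool(
  moves=[0,0,0,0,16,0,0,0,0,20,0,0,0,0,28,0,0,0,0,32,0,0,0,0,32],
)

```text
time_s: 14.98
tool_pos: [0.5669, -0.1227, 0.0529]
tool_rot: [180.0, 0.0, 166.2]
force: [-0.5, -0.0, -0.5]
grip_width: 0.0311
grasp_force: 0.0
```

Request:
drive_tool(
  moves=[0,0,-0.4,0,32,0,0,-0.9,0,32,0,0,-1.6,0,32,0,0,-2.5,0,32,0,0,-3.5,0,32],
)

```text
time_s: 15.6
tool_pos: [0.567, -0.1229, 0.1957]
tool_rot: [180.0, 0.1, 166.2]
force: [0.3, 0.5, -0.7]
grip_width: 0.0321
grasp_force: 0.0
```

Request:
drive_tool(
  moves=[1,0,0,0,32,1.5,0,0,0,32,1.5,0,0,0,32],
)

```text
time_s: 15.98
tool_pos: [0.5084, -0.1083, 0.1948]
tool_rot: [179.9, 0.1, 166.2]
force: [-0.6, -0.1, 1.1]
grip_width: 0.0318
grasp_force: 0.0
```

Run:
```python
from h import *
o=env.get_obs(); print(o["tool_pos"],o["force"],o["time_s"])
im,d,K,C=snap("wrist"); cv2.imwrite("pics/w7.png",im[...,::-1]); P=cloud(d,K,C)
q=P[(np.hypot(P[...,0]-.5675,P[...,1]+.1225)<.03)&(P[...,2]>.09)&(P[...,2]<.11)]; print(len(q),q.mean(0) if len(q) else 0)
```

```text
[ 0.5084217  -0.10833188  0.19480416] [-0.55944408 -0.14523423  1.14777846] 15.975
315 [ 0.56530207 -0.12242328  0.09583627]
```

View pics/w7.png

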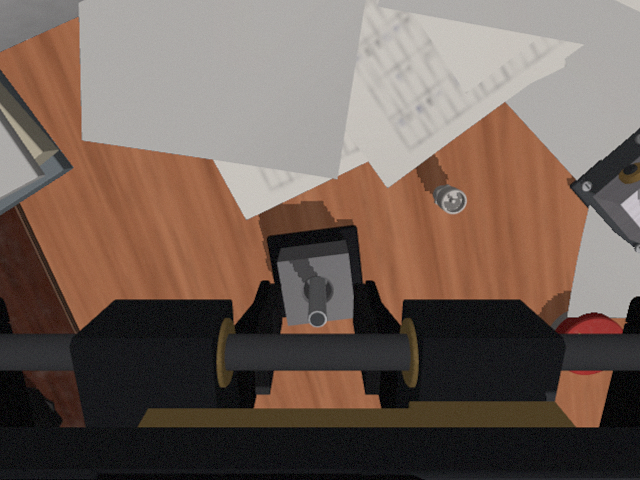

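The tube stands upright in the hole with its top at (317,319), about 0.096 m up. The adapter and tin have not moved, and nothing touches the gripper.

```bash
python3 -c "
from cell import env
print(env.sign_off())"
```

```text
the job is handed in; nothing more can be done
None
```

The tube came out with the release ring held down and now stands bead end down in the stand hole, and I handed the job in at about 16 s; in the last picture the adapter and tin had not moved, and the attenuator was out of view.

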